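# Seat a taper tool holder in the tightening stand

### The arm

A 7-joint arm with a two-finger parallel gripper is mounted at the origin on a cart in front of the work surface, level with it; the furniture and walls round the work are solid. World frame = base frame: x ahead of the robot, y to its left, z up, the work surface at z = 0. Lengths are in mm, angles in rad, forces in N, time in s.
With the tool pointing down it reaches from about 425 to 800 mm from the base axis. Payload 8.3 kg.
Tool frame: the origin (TCP) lies midway between the tips of the shut fingers; the grasp point (between the pads) lies 19 mm behind it; z points along the fingers, y is the line along which they close (so a half turn about z gives the same grasp; the last joint's range is limited). The gripper opens to 85 mm and grips with 20 to 120 N. Pads are 22 mm wide; open, the fingers measure 114 mm over their backs; the gripper's body (76 mm by 85 mm) begins 54 mm behind the grasp point. The pads swing forward as they close: fully open they stand 13 mm farther back than shut.
Start: joints at [1.193, 0.383, 0.016, 1.37, -0.006, 1.388, -0.046], TCP at [193.553, -594.256, 231.279] pointing down, gripper open.
Joint ranges: [-2.95, 2.95], [-0.25, 2.06], [-1.52, 1.56], [0.18, 2.33], [-1.44, 4.58], [0.02, 2.06], [-3.01, 3.01]. Speed limits (rad/s): [2.39, 2.39, 3.01, 3.01, 3.14, 3.14, 3.14].

### API

Orientations are given as a unit quaternion [x, y, z, w].
In Python, from rig import robot gives the robot as it stands.
- The arm moves only by the tool step_arm, never from a script. Its argument "steps" is a list of rows, each a list of 6 numbers: the shift along the tool's x, y, z in m, then the turn, a rotation vector about the tool's x, y, z in degrees. A call has exactly 10 rows; each row shifts and turns the commanded pose from where the row before left it, along the tool's axes as they then stand; what a row does not reach is not made up. A row lasts 1/10 s, in which the tool goes at most 50 mm and 8.59 degrees, less where a joint would pass 70% of its speed; a pose out of reach is approached as far as the arm can. A call with a gripper value outside its range is refused whole. "grip" is the opening, from 0 (shut) to 1 (fully open), set as the call begins (left out, the last holds). The fingers move at their own pace and stop on an object; "newtons" is the grip in N (left out, the last holds). Time passes only in rows, so rows that do not move let the fingers close, or fill a call up. It gives the time, the measured TCP pose, the force, the opening and the grip force at its end, in the units of the state.
- robot.get_obs(): the state, without advancing time (a new reading comes with each control period).
- robot.get_image(name): name is "side" or "top" or "wrist"; returns (picture, depth): 420x560x3 uint8, red, green, blue; 420x560 float32, mm along the optical axis (not along the pixel's ray), 0 where there is no reading.
- robot.get_calibration(name): a dict with "intrinsics" (3x3 intrinsics, pixels), "R" (3x3) and "t" (3): a world point X has camera coordinates R X + t; the wrist camera has in their place "mount" (4x4, takes a point from camera to tool coordinates, whose origin is the TCP and whose axes are the flange's). Camera axes: x right, y down, z forward; pixel columns grow to the right and rows downward; lengths in mm; the calibration is good to about 2 mm. The wrist camera is an equidistant fisheye: a pixel r from the principal point sees the ray r / f radians off the axis. A picture is of the moment at which its call begins: read the wrist's pose just before it. get_calibration takes no time and is no camera call.
- robot.finish_job(): hands the job in; it is judged then, once.
Trained networks look in the newest picture that a camera, given by its name, has taken for a name from the list of things; names that differ only in an ending like _2 or _b are one class to them, and where a whole thing is asked for, a point or a joint stands for the part that bears it (a point fixed in the world has none). Each returns a list of dicts, best first, with "score" (0 to 1); they miss things now and then, are a little off and sometimes report something else, mostly with a low value. They report only what shows in the picture. A call takes as long as a camera call.
- robot.look_for(camera, thing): "position" ([column, row] in pixels, amid what is visible of it).
- robot.silhouettes(camera, thing): "mask" (420x560 bool, what is visible of it) and "position" ([column, row] in pixels, amid what is visible of it).
- robot.spot_point(camera, thing): "position" ([column, row] in pixels: a listed point, or the origin of a listed thing).
The state is a dict: "t": time; "joint_pos": joint angles; "qd": joint speeds; "tau": joint torques, N m; "ee_pos": TCP position; "ee_rot": TCP orientation; "force": force on the tool from outside, world axes, zero at the start; "ft_torque": the same for the moment, N m; "opening": finger opening in mm; "gripper_force": force on a finger pad.
Only numpy, scipy, OpenCV 4.12 (cv2) and the standard library are available. Lean on these libraries where they do the work, as an engineer would, in place of code of your own. Each camera call takes 0.05 s, during which the arm holds its last target. There are 200 camera calls.

### The job

Load the router's empty tool holder (the one with no cutter in it) from the wooden rack into the tightening stand, so that a cutter can be fitted. Nest its cone slowly in the stand's taper, turn the holder under light pressure until its flange slots drop over the stand's two keys, then press it firmly home, flange down on the stand, without ramming it. Let go, and leave the other holder and the things lying about where they are.

Things in the scene. Friction and masses are not known exactly. Their poses are not given: they have to be found in the camera images.
- empty_holder_nut (a point): Steel tool holder, cone down, open collet, no cutter; 0.44 to 0.69 kg. Origin: centre of its round collet nut (42 dia, 22 high), which is the grip; z up. Below it: flange, dia 50, top 26.5, underside 40.5 below origin; cone, dia 31.8 to 17.8 from 42 to 90 below; stud to 108 below. Two slots through the flange, 16 wide, open outwards, at this frame's +y and -y.
- seat (a point): Centre of the top face of the stand, 85 above the bench, z up the axis of its taper bore (mouth dia 32.5, fits the cone). Home: flange flat on this face, nut centre 40.5 above it. Two keys stand on the face, 14.5 wide, 8 high, opposite each other at radius 18.5 to 26.5, near this frame's +y and -y, but their ring is set up to 0.75 rad to either side, an angle not reported: find it by feel.
- stand: Tightening stand, fixed: base plate 124 x 104 x 12 and a round column, dia 73, 85 high. Origin: centre of its underside; axes as seat. The dark key ring on top is held by friction (0.7 N m): turning the holder under a heavy load drags it along. Keep clear of a bench grinder 270 high behind (from x = 0.58 m on) and a wet grinder 250 high to the left (from y = 0.3 m on).
- cutter_holder_nut (a point): The other holder, the same but with a 12 dia cutter standing 30 out of its collet; origin at its nut centre, top of the cutter 41 above. Leave it. Both hang by their flanges at either end of the rack, a drilled board 254 x 92, its top 85 above the bench, 160 apart, the middle hole free.
- spanner: Open-ended spanner, 191 x 32 x 6, lying on the bench; leave it.
- tape_measure: Tape measure, 76 x 32 x 58, standing on the bench; leave it.
- wax_tin: Flat round tin, dia 68, 26 high, on the bench; leave it.

How it is judged (in metres and radians):
On the way, in this order (a step that is already met when the one before it is completed fails the run):
1. the empty holder's cone is in the mouth of the stand's taper, upright (horizontal distance between empty_holder_nut and seat below 0.012 m and z of empty_holder_nut in the frame of seat below 0.085 m and angle between empty_holder_nut's own z axis and vertical below 0.2 rad), for 0.05 s.
2. the holder is home over the keys, flange down on the stand, and is pressed there with at least 12 N (z of empty_holder_nut in the frame of seat below 0.042 m and horizontal distance between empty_holder_nut and seat below 0.003 m and angle between empty_holder_nut's own z axis and vertical below 0.04 rad and contact force between empty_holder and stand above 12 N), for 0.1 s.
At the end, for the whole second after the job is handed in: The empty holder stands home in the stand, let go and at rest: nut centre less than 42 mm above the stand's top face (40.5 is home, 48.5 is on top of the keys), within 3 mm of the taper's axis, upright within 0.04 rad (z of empty_holder_nut in the frame of seat below 0.042 m and horizontal distance between empty_holder_nut and seat below 0.003 m and angle between empty_holder_nut's own z axis and vertical below 0.04 rad and linear speed of empty_holder below 0.01 m/s); the robot touches nothing.
It fails at once if the holder is rammed into the stand (over 75 N between them) (contact force between empty_holder and stand above 75 N).
It fails at once if the holder with the cutter is moved by over 10 mm (distance of cutter_holder_nut from where it was at the start of the episode above 0.01 m).
It fails at once if the spanner, tape measure or tin is moved by over 20 mm (distance of any of spanner, tape_measure, wax_tin from where it was at the start of the episode above 0.02 m).
It also fails if it takes over 67 s, if anything falls off the work surface, if the arm or the gripper's body presses on something with over 40 N, if the wrist force passes 120 N, or if a joint passes its speed limit or range.

## Working session

There is one attempt and no reset: what is moved stays moved. The work goes in short steps, Python scripts to look and compute and a tool call to move; the robot and the scene stay as the last step left them, time stands still between calls to the robot, and variables do not carry over. Pictures are saved under pics/ and viewed, at most 10 in all, crops included, and the job is handed in when it is done.

Besides the shell and the picture viewer there is one more tool, called in YAML: its name, and indented under it one key for each argument. step_arm: Moves the arm, as the interface text tells. Its arguments: {"type":"object","properties":{"steps":{"type":"array"},"grip":{"type":"number"},"newtons":{"type":"number"}},"required":["steps"]}

```bash
mkdir -p pics
cat > h.py <<'E'
import numpy as np, cv2
from scipy.spatial.transform import Rotation as Rn
from rig import robot
def ray(cam,px,ob=None):
    c=robot.get_calibration(cam);K=np.array(c["intrinsics"]);u=np.array(px,float)
    d=np.array([(u[0]-K[0,2])/K[0,0],(u[1]-K[1,2])/K[1,1],1])
    if cam=="wrist":
        ob=ob or robot.get_obs();a=np.hypot(d[0],d[1]);s=np.sin(a)/max(a,1e-9)
        d=np.array([d[0]*s,d[1]*s,np.cos(a)]);M=np.array(c["mount"])
        R=Rn.from_quat(ob["ee_rot"]).as_matrix()
        return R@M[:3,3]+np.array(ob["ee_pos"]),R@M[:3,:3]@d
    R=np.array(c["R"]);t=np.array(c["t"]).ravel()
    return -R.T@t,R.T@d
def atz(cam,px,z,ob=None):
    o,d=ray(cam,px,ob);return o+d*(z-o[2])/d[2]
def tri(rs):
    A=0;b=0
    for o,d in rs:
        d=d/np.linalg.norm(d);P=np.eye(3)-np.outer(d,d);A=A+P;b=b+P@o
    return np.linalg.solve(A,b)
E
cat > a.py <<'E'
from h import *
np.set_printoptions(precision=1,suppress=True)
Z={"empty_holder_nut":125.5,"cutter_holder_nut":125.5,"seat":85,"spanner":3,"tape_measure":29,"wax_tin":13,"stand":0}
ims=[]
for c in ["side","top"]:
    im,d=robot.get_image(c);ims.append(im);cal=robot.get_calibration(c)
    print(c,ray(c,(280,210)))
    for n,z in Z.items():
        for r in robot.spot_point(c,n)[:2]:
            print(c,n,round(r["score"],2),np.array(r["position"]),atz(c,r["position"],z))
cv2.imwrite("pics/a.png",cv2.cvtColor(cv2.resize(np.vstack(ims),None,fx=.714,fy=.714),cv2.COLOR_RGB2BGR))
o=robot.get_obs();print(o["t"],o["ee_pos"],o["ee_rot"],o["opening"],robot.get_calibration("wrist"))
E
python3 a.py
```

```text
side (array([ 918. , -429.3,  983.6]), array([-0.4,  0.4, -0.8]))
side empty_holder_nut 0.75 [177.2 302. ] [ 543.9 -384.5  125.5]
side empty_holder_nut 0.22 [232.8 255.7] [ 537.  -217.1  125.5]
side cutter_holder_nut 0.96 [231.2 253.6] [ 529.9 -216.4  125.5]
side seat 0.63 [309.  188.1] [496.8  90.6  85. ]
side spanner 0.61 [317.2 276.5] [685.1 -55.7   3. ]
side tape_measure 0.98 [197.2 236.6] [ 381.1 -230.1   29. ]
side wax_tin 0.59 [317.4 151.9] [376.  257.9  13. ]
side stand 0.94 [306.7 205.7] [499.6  87.5   0. ]
top (array([ 289.2,  -50.8, 1259.8]), array([ 0.2, -0. , -1. ]))
top empty_holder_nut 0.75 [388.2 201.8] [ 543.5 -377.3  125.5]
top cutter_holder_nut 0.68 [329.4 205.9] [ 543.6 -219.3  125.5]
top seat 0.73 [216.4 235.1] [493.3  90.5  85. ]
top spanner 0.64 [264.6 175.8] [677.6 -52.4   3. ]
top tape_measure 0.74 [330.7 280.2] [ 352.5 -216.2   29. ]
top tape_measure 0.72 [219.7 236.2] [499.2  87.9  29. ]
top wax_tin 0.86 [158.1 285.9] [372.2 270.3  13. ]
top stand 0.81 [221.2 239.2] [495.   87.2   0. ]
top stand 0.35 [330.  208.6] [ 563.4 -238.9    0. ]
0.8 [ 193.6 -594.3  231.3] [1.  0.2 0.  0. ] 85.55216774005125 {'intrinsics': array([[325.2,   0. , 274.8],
       [  0. , 325.2, 204.4],
       [  0. ,   0. ,   1. ]]), 'mount': array([[  -0. ,   -0.9,   -0.3,   79.8],
       [   1. ,   -0. ,   -0. ,    0.8],
       [   0. ,   -0.3,    0.9, -142. ],
       [   0. ,    0. ,    0. ,    1. ]])}
```

View pics/a.png

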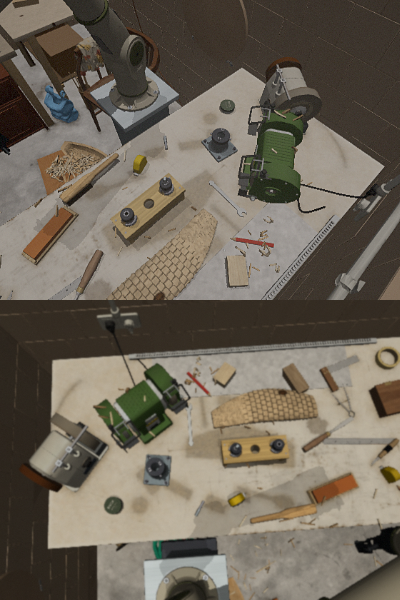

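The picture (side above, top below) shows the rack with two holders and the stand. The empty holder is at about (543, -380) and the cutter holder at about (540, -218). The stand is at about (496, 89). Next I'll move above the empty holder.

```bash
cat >> h.py <<'E'
def goto(p,yaw=None):
    "tool-frame translation (mm) to world p, keeping orientation, then the yaw turn about tool z and tilt error"
    o=robot.get_obs();R=Rn.from_quat(o["ee_rot"]).as_matrix()
    print("t",round(o["t"],2),"ee",np.round(o["ee_pos"],1),"R",np.round(R,3).tolist(),"q7",np.round(o["joint_pos"],2))
    print("shift tool mm",np.round(R.T@(np.array(p)-o["ee_pos"]),1),"F",np.round(o["force"],1))
    if yaw is not None:
        c,s=np.cos(yaw),np.sin(yaw);T=np.array([[c,s,0],[s,-c,0],[0,0,-1]])
        print("rotvec deg (tool)",np.round(np.degrees(Rn.from_matrix(R.T@T).as_rotvec()),2))
E
python3 -c "
from h import *
goto([480,-380,290],0)"
```

```text
t 0.8 ee [ 193.6 -594.3  231.3] R [[0.951, 0.31, 0.0], [0.31, -0.951, -0.0], [0.0, 0.0, -1.0]] q7 [ 1.19  0.38  0.02  1.37 -0.01  1.39 -0.05]
shift tool mm [ 338.7 -115.   -58.6] F [ 0.  -0.2  0.1]
rotvec deg (tool) [ 0.000e+00 -1.000e-02  1.804e+01]
```

step_arm:
  steps:
    - [0.034,-0.0115,-0.006,0,0,0]
    - [0.034,-0.0115,-0.006,0,0,0]
    - [0.034,-0.0115,-0.006,0,0,0]
    - [0.034,-0.0115,-0.006,0,0,0]
    - [0.034,-0.0115,-0.006,0,0,0]
    - [0.034,-0.0115,-0.006,0,0,0]
    - [0.034,-0.0115,-0.006,0,0,0]
    - [0.034,-0.0115,-0.006,0,0,0]
    - [0.034,-0.0115,-0.006,0,0,0]
    - [0.034,-0.0115,-0.006,0,0,0]

```text
t: 1.8
ee_pos: [482.3, -378.7, 291.7]
ee_rot: [0.988, 0.157, 0.0, 0.0]
force: [0.6, -0.4, 1.0]
opening: 85.5
gripper_force: 0.0
```

```bash
cat > b.py <<'E'
from h import *
np.set_printoptions(precision=1,suppress=True)
import sys
ob=robot.get_obs();im,d=robot.get_image("wrist")
for n,z in {"empty_holder_nut":125.5,"cutter_holder_nut":125.5}.items():
    for r in robot.spot_point("wrist",n)[:2]: print(n,round(r["score"],2),np.array(r["position"]),atz("wrist",r["position"],z,ob))
cv2.imwrite("pics/"+sys.argv[1],cv2.cvtColor(im,cv2.COLOR_RGB2BGR));goto([543,-380,290],0)
E
python3 b.py b.png
```

```text
empty_holder_nut 0.63 [296.4 124.8] [ 542.2 -381.3  125.5]
cutter_holder_nut 0.68 [141.8  85.7] [ 537.  -224.5  125.5]
t 1.95 ee [ 483.9 -376.8  291.6] R [[0.949, 0.315, 0.001], [0.315, -0.949, 0.001], [0.002, -0.0, -1.0]] q7 [ 0.7  0.3 -0.2  1.3  0.1  1.5 -0.7]
shift tool mm [55.1 21.6  1.7] F [-0.1  0.3  0.4]
rotvec deg (tool) [-0.  -0.1 18.4]
```

View pics/b.png

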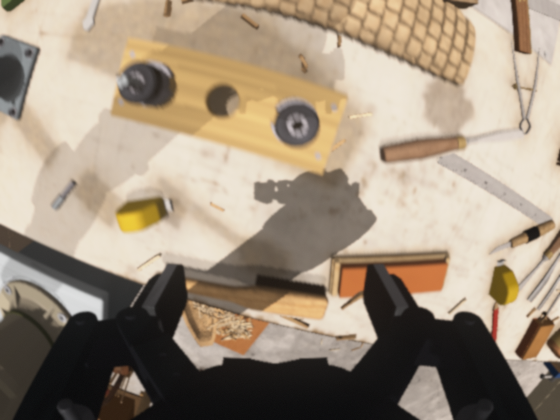

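The wrist view shows the open-collet holder at (296,125) and the cutter holder at (142,86), which matches the first estimate. I'll go closer to see the slots.

step_arm:
  steps:
    - [0.0018,0.0028,0.01,0,0,0]
    - [0.0018,0.0028,0.01,0,0,0]
    - [0.0018,0.0028,0.01,0,0,0]
    - [0.0018,0.0028,0.01,0,0,0]
    - [0.0018,0.0028,0.01,0,0,0]
    - [0.0018,0.0028,0.01,0,0,0]
    - [0.0018,0.0028,0.01,0,0,0]
    - [0.0018,0.0028,0.01,0,0,0]
    - [0,0,0,0,0,0]
    - [0,0,0,0,0,0]

```text
t: 2.95
ee_pos: [501.9, -396.4, 211.2]
ee_rot: [0.988, 0.157, -0.0, -0.0]
force: [0.9, -0.1, -0.6]
opening: 85.4
gripper_force: 0.0
```

```bash
python3 b.py c0.png; python3 -c "
from h import *
im=cv2.imread('pics/c0.png');from h import robot
r=robot.spot_point('wrist','empty_holder_nut')[0]['position'];x,y=int(r[0]),int(r[1]);print(x,y)
x0,y0=max(0,x-70),max(0,y-70)
cv2.imwrite('pics/c.png',cv2.resize(im[y0:y0+140,x0:x0+140],None,fx=4,fy=4,interpolation=cv2.INTER_CUBIC))"
```

```text
empty_holder_nut 0.76 [273.4 153.8] [ 541.3 -383.2  125.5]
cutter_holder_nut 0.95 [ 74.4 103.5] [ 536.5 -220.2  125.5]
t 3.1 ee [ 502.1 -396.6  212.1] R [[0.951, 0.31, 0.001], [0.31, -0.951, -0.001], [0.001, 0.001, -1.0]] q7 [ 0.7  0.4 -0.1  1.4  0.1  1.4 -0.7]
shift tool mm [ 44.   -3.  -77.8] F [-0.9 -0.6  0.2]
rotvec deg (tool) [ 0.1 -0.1 18. ]
273 153
```

View pics/c.png

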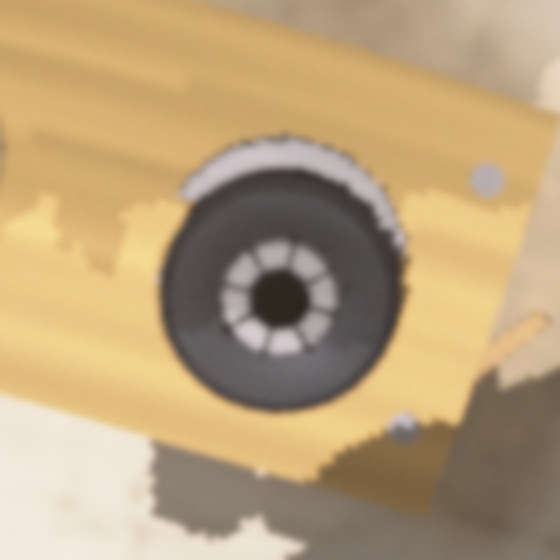

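The crop shows the flange arc cut off at (183,195) and (405,245). That puts the slots roughly along the rack's long axis, so the holder's y axis is at about 93° in the world. I'll grip at a tool yaw of about 140°, which keeps the camera clear of the grinder at the stand.

step_arm:
  steps:
    - [0.0425,-0.0014,0,0,0,0]
    - [0,0,0,0,0,-8.5]
    - [0,0,0,0,0,-8.5]
    - [0,0,0,0,0,-8.5]
    - [0,0,0,0,0,-8.5]
    - [0,0,0,0,0,-8.5]
    - [0,0,0,0,0,-8.5]
    - [0,0,0,0,0,-8.5]
    - [0,0,0,0,0,-8.5]
    - [0,0,0,0,0,-8.5]

```text
t: 4.15
ee_pos: [541.9, -382.1, 211.9]
ee_rot: [0.676, 0.737, 0.0, 0.0]
force: [0.4, 0.1, 0.4]
opening: 85.2
gripper_force: 0.0
```

step_arm:
  steps:
    - [0,0,0.005,0,0,-8.5]
    - [0,0,0.005,0,0,-8.5]
    - [0,0,0.005,0,0,-8.5]
    - [0,0,0.005,0,0,-8.5]
    - [0,0,0.005,0,0,-8.5]
    - [0,0,0.005,0,0,-3.0]
    - [0,0,0.005,0,0,0]
    - [0,0,0,0,0,0]
    - [0,0,0,0,0,0]
    - [0,0,0,0,0,0]

```text
t: 5.15
ee_pos: [542.0, -382.0, 176.8]
ee_rot: [0.342, 0.94, -0.0, 0.0]
force: [0.7, 0.0, 0.1]
opening: 85.1
gripper_force: 0.0
```

```bash
python3 b.py d.png; python3 -c "
from h import *
goto([542,-382,106],np.radians(140))"
```

```text
empty_holder_nut 0.74 [275.  228.2] [ 540.5 -382.6  125.5]
cutter_holder_nut 0.94 [459.2  74.3] [ 536.9 -223.8  125.5]
t 5.3 ee [ 542.  -382.   176.7] R [[-0.766, 0.643, 0.0], [0.643, 0.766, -0.0], [-0.001, 0.0, -1.0]] q7 [ 0.9  0.6 -0.5  1.3  0.3  1.4  1.3]
shift tool mm [   0.4    2.2 -113.3] F [ 0.2  0.1 -0.2]
rotvec deg (tool) [  0.   0. 140.]
t 5.3 ee [ 542.  -382.   176.7] R [[-0.766, 0.643, 0.0], [0.643, 0.766, -0.0], [-0.001, 0.0, -1.0]] q7 [ 0.92  0.55 -0.54  1.31  0.28  1.35  1.26]
shift tool mm [ 0.  -0.  70.7] F [ 0.2  0.1 -0.2]
rotvec deg (tool) [0.   0.03 0.02]
```

View pics/d.png

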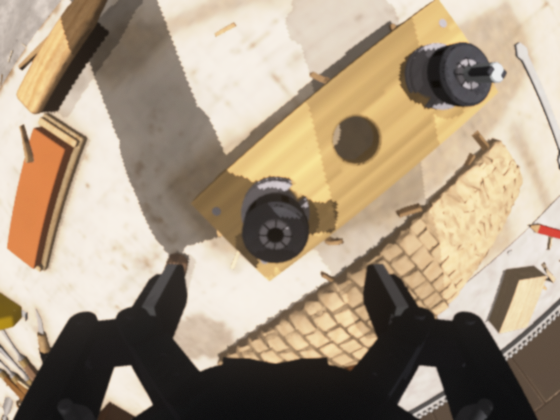

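The holder nut is at (275,228), centred between the fingers. I'll descend and grip.

step_arm:
  steps:
    - [0.001,0,0.009,0,0,0]
    - [0,0,0.009,0,0,0]
    - [0,0,0.009,0,0,0]
    - [0,0,0.009,0,0,0]
    - [0,0,0.009,0,0,0]
    - [0,0,0.009,0,0,0]
    - [0,0,0.009,0,0,0]
    - [0,0,0.0085,0,0,0]
    - [0,0,0,0,0,0]
    - [0,0,0,0,0,0]

```text
t: 6.3
ee_pos: [541.1, -381.3, 104.7]
ee_rot: [0.342, 0.94, 0.0, -0.0]
force: [1.0, 0.1, 0.8]
opening: 85.2
gripper_force: 0.0
```

step_arm:
  steps:
    - [0,0,0,0,0,0]
    - [0,0,0,0,0,0]
    - [0,0,0,0,0,0]
    - [0,0,0,0,0,0]
    - [0,0,0,0,0,0]
    - [0,0,0,0,0,0]
    - [0,0,0,0,0,0]
    - [0,0,0,0,0,0]
    - [0,0,0,0,0,0]
    - [0,0,0,0,0,0]
  grip: 0
  newtons: 60

```text
t: 7.3
ee_pos: [541.5, -381.4, 105.5]
ee_rot: [0.342, 0.94, -0.0, 0.001]
force: [-1.0, 1.0, 5.3]
opening: 40.5
gripper_force: 61.2
```

step_arm:
  steps:
    - [0,0,-0.007,0,0,0]
    - [0,0,-0.015,0,0,0]
    - [0,0,-0.02,0,0,0]
    - [0,0,-0.02,0,0,0]
    - [0,0,-0.02,0,0,0]
    - [0,0,-0.02,0,0,0]
    - [0,0,-0.02,0,0,0]
    - [0,0,-0.02,0,0,0]
    - [0,0,-0.02,0,0,0]
    - [0,0,-0.013,0,0,0]

```text
t: 8.3
ee_pos: [541.1, -381.3, 281.8]
ee_rot: [0.342, 0.94, -0.0, 0.001]
force: [0.1, 0.2, -5.7]
opening: 40.6
gripper_force: 61.3
```

```bash
python3 -c "
from h import *
goto([460,-80,290]);goto([430,89,290],np.radians(140))"
```

```text
t 8.3 ee [ 541.1 -381.3  281.8] R [[-0.766, 0.642, 0.001], [0.642, 0.767, -0.001], [-0.001, 0.0, -1.0]] q7 [ 0.9   0.51 -0.55  1.14  0.26  1.56  1.28]
shift tool mm [255.7 178.9  -8.4] F [ 0.1  0.2 -5.7]
t 8.3 ee [ 541.1 -381.3  281.8] R [[-0.766, 0.642, 0.001], [0.642, 0.767, -0.001], [-0.001, 0.0, -1.0]] q7 [ 0.9   0.51 -0.55  1.14  0.26  1.56  1.28]
shift tool mm [387.2 289.1  -8.5] F [ 0.1  0.2 -5.7]
rotvec deg (tool) [0.02 0.07 0.04]
```

step_arm:
  steps:
    - [0.02,0.0163,0,0,0,0]
    - [0.0293,0.0239,0,0,0,0]
    - [0.0293,0.0239,0,0,0,0]
    - [0.0293,0.0239,0,0,0,0]
    - [0.0293,0.0239,0,0,0,0]
    - [0.0293,0.0239,0,0,0,0]
    - [0.0293,0.0239,0.005,0,0,0]
    - [0.0293,0.0239,0.01,0,0,0]
    - [0.0293,0.0239,0.01,0,0,0]
    - [0.0293,0.0239,0.01,0,0,0]

```text
t: 9.3
ee_pos: [471.4, -20.2, 244.7]
ee_rot: [0.342, 0.94, -0.0, 0.0]
force: [0.7, 0.3, -5.5]
opening: 40.9
gripper_force: 61.5
```

step_arm:
  steps:
    - [0.005,0.004,0.01,0,0,0]
    - [0,0,0.01,0,0,0]
    - [0,0,0,0,0,0]
    - [0,0,0,0,0,0]
    - [0,0,0,0,0,0]
    - [0,0,0,0,0,0]
    - [0,0,0,0,0,0]
    - [0,0,0,0,0,0]
    - [0,0,0,0,0,0]
    - [0,0,0,0,0,0]

```text
t: 10.3
ee_pos: [471.0, -15.5, 224.9]
ee_rot: [0.342, 0.94, 0.0, 0.0]
force: [0.2, -0.1, -6.0]
opening: 40.4
gripper_force: 61.7
```

```bash
cat > e.py <<'E'
from h import *
import sys
np.set_printoptions(precision=1,suppress=True)
ob=robot.get_obs();im,d=robot.get_image("wrist")
goto([497,89,250])
for n,z in {"seat":85,"stand":0}.items():
    for r in robot.spot_point("wrist",n)[:2]: print(n,round(r["score"],2),np.array(r["position"]),atz("wrist",r["position"],z,ob))
for r in robot.spot_point("wrist","empty_holder_nut")[:2]:
    o,dd=ray("wrist",r["position"],ob);R=Rn.from_quat(ob["ee_rot"]).as_matrix()
    p=atz("wrist",r["position"],ob["ee_pos"][2]+20,ob);print("nut in tool",r["score"],R.T@(p-ob["ee_pos"]))
m=robot.silhouettes("wrist","stand")
s=m[0]["mask"];ys,xs=np.where(s)
x0,x1,y0,y1=max(xs.min()-5,0),xs.max()+5,max(ys.min()-5,0),ys.max()+5
print(x0,x1,y0,y1,m[0]["score"])
f=min(560/(x1-x0),560/(y1-y0))
cv2.imwrite("pics/"+sys.argv[1],cv2.resize(cv2.cvtColor(im,cv2.COLOR_RGB2BGR)[y0:y1,x0:x1],None,fx=f,fy=f,interpolation=cv2.INTER_CUBIC));print("f",f)
np.save("wim.npy",im)
E
python3 e.py e.png
```

```text
t 10.35 ee [471.  -15.5 224.8] R [[-0.767, 0.642, 0.0], [0.642, 0.767, 0.0], [0.0, 0.0, -1.0]] q7 [ 0.7  0.1 -0.8  1.8  0.1  1.3  0.8]
shift tool mm [ 47.1  96.8 -25.1] F [-0.2 -0.4 -5.7]
seat 0.95 [384.9 143. ] [498.5  89.   85. ]
stand 0.93 [360.3 134.3] [499.1  87.2   0. ]
291 424 62 204 0.73
f 3.943661971830986
```

View pics/e.png

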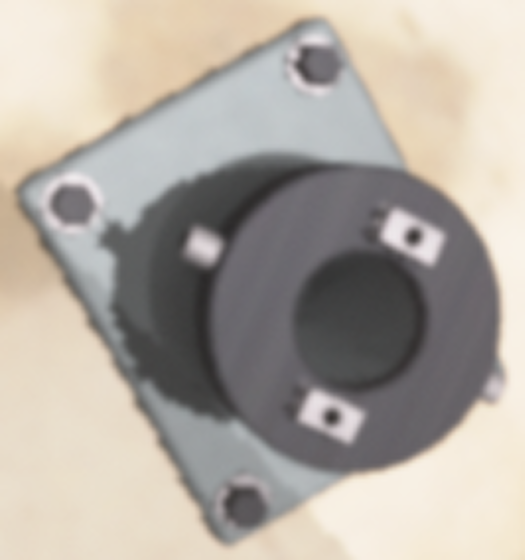

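The crop shows the stand with both bright keys, at (415,236) and (332,415). I'll convert them to a ring angle.

Run:
```python
from h import *
k=[atz("wrist",(291+x/3.9437,62+y/3.9437),93) for x,y in [(415,236),(332,415)]]
b=[atz("wrist",(291+x/3.9437,62+y/3.9437),14) for x,y in [(318,62),(75,203),(243,502)]]
k,b=np.array(k),np.array(b);d=k[0]-k[1]
print(k,k.mean(0),np.linalg.norm(d),"key ang",np.degrees(np.arctan2(d[1],d[0])))
for u in(b[0]-b[1],b[2]-b[1]):print(np.linalg.norm(u),np.degrees(np.arctan2(u[1],u[0])))
for c in ["side","top"]:
    robot.get_image(c)
    for n,z in (("seat",85),("empty_holder_nut",244)):
        for r in robot.spot_point(c,n)[:1]:print(c,n,r["score"],atz(c,r["position"],z))
```

```text
[[487.27626765 107.19688014  93.        ]
 [507.89395802  67.49781442  93.        ]] [497.58511284  87.34734728  93.        ] 44.73371183581155 key ang 117.44508638492741
80.00382990118722 82.16322744641914
99.14602646378711 -8.70875787442962
side seat 0.79 [503.09304668  92.80722257  85.        ]
side empty_holder_nut 0.86 [478.85632024 -16.79045968 244.        ]
top seat 0.8 [499.80200781  83.8727825   85.        ]
```

Keys are 44.7 mm apart (22.5 mm radius expected), at 117° in the world. The slots are at about 93°, so I'll pre-turn 15° and feel for the rest.

step_arm:
  steps:
    - [0.0066,0.0139,0,0,0,0]
    - [0.0066,0.0139,0,0,0,0]
    - [0.0066,0.0139,0,0,0,0]
    - [0.0066,0.0139,0,0,0,0]
    - [0.0066,0.0139,0,0,0,0]
    - [0.0066,0.0139,0,0,0,0]
    - [0.0065,0.0137,0,0,0,0]
    - [0,0,0,0,0,-7.5]
    - [0,0,0,0,0,-7.5]
    - [0,0,0,0,0,0]

```text
t: 11.85
ee_pos: [498.1, 88.6, 224.7]
ee_rot: [0.215, 0.977, 0.0, -0.0]
force: [-0.1, -1.1, -5.6]
opening: 40.8
gripper_force: 62.0
```

Run:
```python
from h import *
goto([498,88.5,190],np.radians(155))
ims=[]
for c in ["side","top"]:
    im,_=robot.get_image(c)
    K=robot.get_calibration(c);P=np.array(K["intrinsics"])@(np.array(K["R"])@np.array([498,88,150])+np.array(K["t"]).ravel());x,y=(P[:2]/P[2]).astype(int)
    ims.append(cv2.resize(im[y-70:y+70,x-70:x+70],(400,400),interpolation=cv2.INTER_CUBIC))
cv2.imwrite("pics/f.png",cv2.cvtColor(np.hstack(ims),cv2.COLOR_RGB2BGR))
```

```text
t 11.85 ee [498.1  88.6 224.7] R [[-0.908, 0.42, -0.0], [0.42, 0.908, 0.0], [0.0, 0.0, -1.0]] q7 [ 0.53  0.22 -0.88  1.67  0.18  1.33  0.75]
shift tool mm [-0.  -0.1 34.7] F [-0.1 -1.1 -5.6]
rotvec deg (tool) [ 0.01 -0.01  0.17]
```

View pics/f.png

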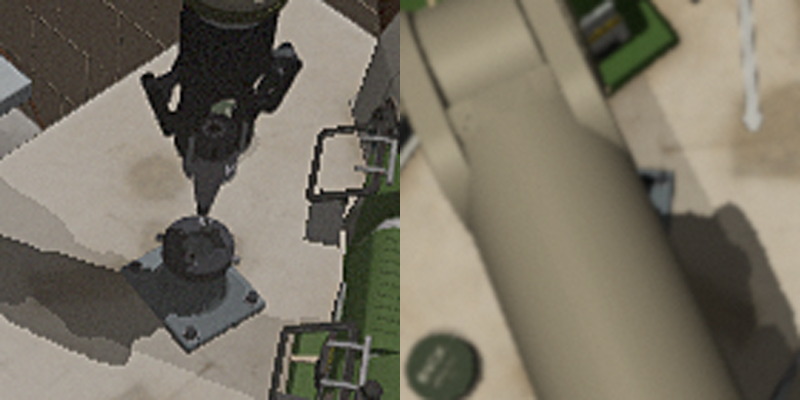

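The holder hangs upright above the stand, clear of the grinders. I'll descend in stages.

step_arm:
  steps:
    - [0,0,0.006,0,0,0]
    - [0,0,0.006,0,0,0]
    - [0,0,0.006,0,0,0]
    - [0,0,0.006,0,0,0]
    - [0,0,0.006,0,0,0]
    - [0,0,0.006,0,0,0]
    - [0,0,0.006,0,0,0]
    - [0,0,0.006,0,0,0]
    - [0,0,0.006,0,0,0]
    - [0,0,0,0,0,0]

```text
t: 12.95
ee_pos: [497.5, 88.4, 169.8]
ee_rot: [0.216, 0.976, -0.0, -0.001]
force: [-0.3, 0.6, -5.5]
opening: 40.4
gripper_force: 62.0
```

step_arm:
  steps:
    - [0,0,0.004,0,0,0]
    - [0,0,0.004,0,0,0]
    - [0,0,0.004,0,0,0]
    - [0,0,0.004,0,0,0]
    - [0,0,0.004,0,0,0]
    - [0,0,0.004,0,0,0]
    - [0,0,0.004,0,0,0]
    - [0,0,0.004,0,0,0]
    - [0,0,0,0,0,0]
    - [0,0,0,0,0,0]

```text
t: 13.95
ee_pos: [498.0, 88.6, 138.8]
ee_rot: [0.216, 0.976, 0.0, -0.0]
force: [0.9, -1.1, -5.4]
opening: 40.1
gripper_force: 62.0
```

step_arm:
  steps:
    - [0,0,0.002,0,0,0]
    - [0,0,0.002,0,0,0]
    - [0,0,0.002,0,0,0]
    - [0,0,0.002,0,0,0]
    - [0,0,0.002,0,0,0]
    - [0,0,0.002,0,0,0]
    - [0,0,0.002,0,0,0]
    - [0,0,0.002,0,0,0]
    - [0,0,0.002,0,0,0]
    - [0,0,0,0,0,0]

```text
t: 14.95
ee_pos: [497.8, 88.5, 120.5]
ee_rot: [0.216, 0.976, -0.0, -0.0]
force: [0.1, -0.6, -5.8]
opening: 40.3
gripper_force: 62.0
```

step_arm:
  steps:
    - [0,0,0.001,0,0,0]
    - [0,0,0.001,0,0,0]
    - [0,0,0.001,0,0,0]
    - [0,0,0.001,0,0,0]
    - [0,0,0.001,0,0,0]
    - [0,0,0,0,0,0]
    - [0,0,0,0,0,0]
    - [0,0,0,0,0,0]
    - [0,0,0,0,0,0]
    - [0,0,0,0,0,0]

```text
t: 15.95
ee_pos: [498.1, 88.6, 115.9]
ee_rot: [0.216, 0.976, 0.0, 0.0]
force: [0.6, 0.3, -4.5]
opening: 40.2
gripper_force: 62.0
```

step_arm:
  steps:
    - [0,0,0.0005,0,0,0]
    - [0,0,0.0005,0,0,0]
    - [0,0,0.0005,0,0,0]
    - [0,0,0.0005,0,0,0]
    - [0,0,0.0005,0,0,0]
    - [0,0,0.0005,0,0,0]
    - [0,0,0,0,0,0]
    - [0,0,0,0,0,0]
    - [0,0,0,0,0,0]
    - [0,0,0,0,0,0]

```text
t: 16.95
ee_pos: [498.2, 88.6, 113.2]
ee_rot: [0.216, 0.976, 0.0, 0.0]
force: [-3.5, -0.9, 5.0]
opening: 40.6
gripper_force: 63.0
```

Contact on the keys is at the expected height (113.2) with about 10 N. I'll turn slowly.

step_arm:
  steps:
    - [0,0,0,0,0,-0.8]
    - [0,0,0,0,0,-0.8]
    - [0,0,0,0,0,-0.8]
    - [0,0,0,0,0,-0.8]
    - [0,0,0,0,0,-0.8]
    - [0,0,0,0,0,-0.8]
    - [0,0,0,0,0,0]
    - [0,0,0,0,0,0]
    - [0,0,0,0,0,0]
    - [0,0,0,0,0,0]

```text
t: 17.95
ee_pos: [498.3, 88.8, 113.0]
ee_rot: [0.175, 0.985, 0.0, 0.0]
force: [1.4, 1.2, 1.9]
opening: 40.8
gripper_force: 62.8
```

```bash
echo 'from h import *
o=robot.get_obs();print(np.round(o["ee_pos"],2),np.round(o["force"],1),np.round(o["ft_torque"],2));goto([498,88.5,113])'>s.py; python3 s.py
```

```text
[498.25  88.77 112.95] [1.4 1.2 1.9] [ 0.34 -0.52 -0.13]
t 17.95 ee [498.3  88.8 113. ] R [[-0.939, 0.345, 0.001], [0.345, 0.939, 0.0], [-0.0, 0.001, -1.0]] q7 [ 0.49  0.34 -0.86  1.82  0.29  1.11  0.74]
shift tool mm [ 0.1 -0.3 -0. ] F [1.4 1.2 1.9]
```

step_arm:
  steps:
    - [0,0,0.0002,0,0,-0.5]
    - [0,0,0,0,0,-0.5]
    - [0,0,0,0,0,-0.5]
    - [0,0,0,0,0,-0.5]
    - [0,0,0,0,0,-0.5]
    - [0,0,0,0,0,0]
    - [0,0,0.0003,0,0,0]
    - [0,0,0.0003,0,0,0]
    - [0,0,0,0,0,0]
    - [0,0,0,0,0,0]

```text
t: 18.95
ee_pos: [497.7, 88.4, 111.8]
ee_rot: [0.154, 0.988, -0.0, -0.0]
force: [1.4, 0.4, -2.8]
opening: 40.6
gripper_force: 62.4
```

```bash
python3 s.py
```

```text
[497.67  88.44 111.8 ] [ 1.4  0.4 -2.8] [ 0.43 -0.42  0.19]
t 18.95 ee [497.7  88.4 111.8] R [[-0.953, 0.303, -0.001], [0.303, 0.953, -0.0], [0.001, -0.0, -1.0]] q7 [ 0.49  0.34 -0.87  1.82  0.29  1.11  0.78]
shift tool mm [-0.3  0.2 -1.2] F [ 1.4  0.4 -2.8]
```

It is starting to drop, with z below key height and the force lower. I'll go a little further round and down.

step_arm:
  steps:
    - [0,0,0.0003,0,0,-0.5]
    - [0,0,0.0003,0,0,-0.4]
    - [0,0,0.0004,0,0,0]
    - [0,0,0.0004,0,0,0]
    - [0,0,0.0004,0,0,0]
    - [0,0,0.0004,0,0,0]
    - [0,0,0.0004,0,0,0]
    - [0,0,0,0,0,0]
    - [0,0,0,0,0,0]
    - [0,0,0,0,0,0]

```text
t: 19.95
ee_pos: [497.9, 88.4, 109.3]
ee_rot: [0.146, 0.989, -0.0, -0.0]
force: [-0.0, -0.1, -6.8]
opening: 40.5
gripper_force: 62.2
```

```bash
python3 s.py
```

```text
[497.87  88.41 109.33] [-0.  -0.1 -6.8] [ 0.   -0.27  0.07]
t 19.95 ee [497.9  88.4 109.3] R [[-0.957, 0.288, -0.0], [0.288, 0.957, -0.0], [0.0, -0.0, -1.0]] q7 [ 0.49  0.35 -0.87  1.83  0.3   1.1   0.8 ]
shift tool mm [-0.1  0.1 -3.7] F [-0.  -0.1 -6.8]
```

In the slots and moving freely. I'll continue down, expecting home at about 105.

step_arm:
  steps:
    - [0,0,0.0005,0,0,0]
    - [0,0,0.0005,0,0,0]
    - [0,0,0.0005,0,0,0]
    - [0,0,0.0005,0,0,0]
    - [0,0,0.0005,0,0,0]
    - [0,0,0.0005,0,0,0]
    - [0,0,0.0003,0,0,0]
    - [0,0,0.0003,0,0,0]
    - [0,0,0,0,0,0]
    - [0,0,0,0,0,0]

```text
t: 20.95
ee_pos: [498.0, 88.5, 105.8]
ee_rot: [0.146, 0.989, -0.0, -0.0]
force: [-1.1, -1.5, -3.6]
opening: 40.4
gripper_force: 62.3
```

```bash
python3 s.py
```

```text
[497.97  88.52 105.83] [-1.1 -1.5 -3.6] [-0.17  0.12  0.06]
t 20.95 ee [498.   88.5 105.8] R [[-0.958, 0.288, -0.0], [0.288, 0.958, -0.0], [0.0, -0.0, -1.0]] q7 [ 0.49  0.35 -0.87  1.83  0.3   1.1   0.79]
shift tool mm [-0.  -0.  -7.2] F [-1.1 -1.5 -3.6]
```

step_arm:
  steps:
    - [0,0,0.0003,0,0,0]
    - [0,0,0.0003,0,0,0]
    - [0,0,0.0003,0,0,0]
    - [0,0,0,0,0,0]
    - [0,0,0,0,0,0]
    - [0,0,0,0,0,0]
    - [0,0,0,0,0,0]
    - [0,0,0,0,0,0]
    - [0,0,0,0,0,0]
    - [0,0,0,0,0,0]

```text
t: 21.95
ee_pos: [498.1, 88.5, 105.5]
ee_rot: [0.146, 0.989, -0.0, 0.0]
force: [-4.1, -2.2, 5.1]
opening: 40.7
gripper_force: 63.0
```

```bash
python3 s.py
```

```text
[498.06  88.52 105.48] [-4.1 -2.2  5.1] [-0.38  0.86  0.1 ]
t 21.95 ee [498.1  88.5 105.5] R [[-0.958, 0.288, 0.0], [0.288, 0.958, -0.0], [-0.0, -0.0, -1.0]] q7 [ 0.49  0.35 -0.87  1.83  0.3   1.1   0.79]
shift tool mm [ 0.  -0.  -7.5] F [-4.1 -2.2  5.1]
```

step_arm:
  steps:
    - [0.0002,-0.0003,0,0,0,0]
    - [0,0,0.0003,0,0,0]
    - [0,0,0.0003,0,0,0]
    - [0,0,0.0002,0,0,0]
    - [0,0,0,0,0,0]
    - [0,0,0,0,0,0]
    - [0,0,0,0,0,0]
    - [0,0,0,0,0,0]
    - [0,0,0,0,0,0]
    - [0,0,0,0,0,0]

```text
t: 22.95
ee_pos: [498.1, 88.5, 105.4]
ee_rot: [0.146, 0.989, -0.0, 0.001]
force: [-7.0, -2.6, 14.6]
opening: 40.2
gripper_force: 63.8
```

```bash
python3 s.py
```

```text
[498.1   88.49 105.41] [-7.  -2.6 14.6] [-0.47  1.43  0.1 ]
t 22.95 ee [498.1  88.5 105.4] R [[-0.958, 0.288, 0.001], [0.288, 0.958, -0.0], [-0.001, -0.0, -1.0]] q7 [ 0.49  0.35 -0.87  1.83  0.3   1.09  0.79]
shift tool mm [ 0.1 -0.  -7.6] F [-7.  -2.6 14.6]
```

step_arm:
  steps:
    - [0.0003,0,0.0003,0,0,0]
    - [0,0,0.0003,0,0,0]
    - [0,0,0.0002,0,0,0]
    - [0,0,0,0,0,0]
    - [0,0,0,0,0,0]
    - [0,0,0,0,0,0]
    - [0,0,0,0,0,0]
    - [0,0,0,0,0,0]
    - [0,0,0,0,0,0]
    - [0,0,0,0,0,0]

```text
t: 23.95
ee_pos: [498.1, 88.5, 105.4]
ee_rot: [0.146, 0.989, -0.0, 0.001]
force: [-9.8, -3.9, 20.9]
opening: 40.6
gripper_force: 64.5
```

```bash
python3 s.py
```

```text
[498.14  88.51 105.35] [-9.8 -3.9 20.9] [-0.7   1.97  0.04]
t 23.95 ee [498.1  88.5 105.4] R [[-0.957, 0.288, 0.002], [0.288, 0.957, -0.001], [-0.002, -0.0, -1.0]] q7 [ 0.49  0.35 -0.87  1.83  0.3   1.09  0.79]
shift tool mm [ 0.1 -0.1 -7.6] F [-9.8 -3.9 20.9]
```

Seated hard at 105.4 with about 26 N on the stand. I'll relax the press, then open.

step_arm:
  steps:
    - [0,0,-0.0004,0,0,0]
    - [0,0,-0.0004,0,0,0]
    - [0,0,-0.0004,0,0,0]
    - [0,0,-0.0003,0,0,0]
    - [0,0,0,0,0,0]
    - [0,0,0,0,0,0]
    - [0,0,0,0,0,0]
    - [0,0,0,0,0,0]
    - [0,0,0,0,0,0]
    - [0,0,0,0,0,0]

```text
t: 24.95
ee_pos: [498.0, 88.5, 105.4]
ee_rot: [0.146, 0.989, 0.0, 0.001]
force: [-2.5, -1.7, 6.3]
opening: 40.9
gripper_force: 63.3
```

step_arm:
  steps:
    - [0,0,0,0,0,0]
    - [0,0,0,0,0,0]
    - [0,0,0,0,0,0]
    - [0,0,0,0,0,0]
    - [0,0,0,0,0,0]
    - [0,0,0,0,0,0]
    - [0,0,0,0,0,0]
    - [0,0,0,0,0,0]
    - [0,0,0,0,0,0]
    - [0,0,0,0,0,0]
  grip: 1

```text
t: 25.95
ee_pos: [497.5, 88.4, 104.9]
ee_rot: [0.146, 0.989, 0.0, 0.0]
force: [0.8, 0.6, -0.3]
opening: 85.4
gripper_force: 0.0
```

step_arm:
  steps:
    - [0,0,-0.003,0,0,0]
    - [0,0,-0.006,0,0,0]
    - [0,0,-0.01,0,0,0]
    - [0,0,-0.015,0,0,0]
    - [0,0,-0.015,0,0,0]
    - [0,0,-0.015,0,0,0]
    - [0,0,-0.015,0,0,0]
    - [0,0,-0.01,0,0,0]
    - [0,0,0,0,0,0]
    - [0,0,0,0,0,0]

```text
t: 26.95
ee_pos: [497.4, 88.2, 193.7]
ee_rot: [0.146, 0.989, -0.0, 0.0]
force: [-0.7, -0.8, -0.4]
opening: 84.9
gripper_force: 0.0
```

```bash
python3 e.py g.png; python3 -c "
import numpy as np,cv2;cv2.imwrite('pics/g.png',cv2.cvtColor(np.load('wim.npy'),cv2.COLOR_RGB2BGR))"
```

```text
t 27.0 ee [497.1  88.2 193.3] R [[-0.957, 0.288, -0.001], [0.288, 0.957, -0.0], [0.001, -0.0, -1.0]] q7 [ 0.5  0.2 -0.9  1.7  0.2  1.3  0.9]
shift tool mm [  0.4   0.7 -56.7] F [-0.7 -0.7 -0.6]
stand 0.67 [277.8 177.9] [497.9  89.9   0. ]
nut in tool 0.84 [ 33.4  -2.3 -20. ]
212 334 109 245 0.71
f 4.117647058823529
```

View pics/g.png

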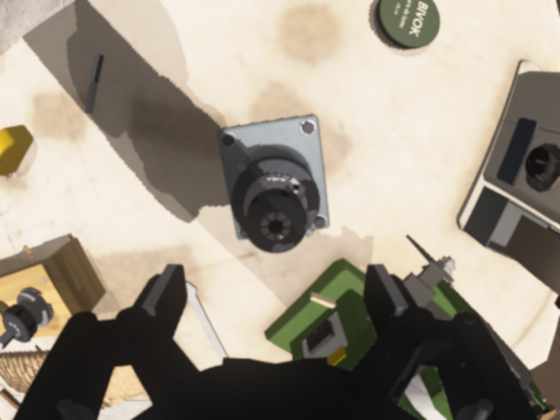

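The picture shows the holder standing upright in the stand (nut at 276,225), released, with the gripper clear. The final reading at 105.4 matches the home height, so I'll hand in.

```bash
python3 -c "
from rig import robot
print(robot.finish_job())"
```

```text
the job is handed in; nothing more can be done
None
```

The empty holder is in the tightening stand, turned over its keys, pressed home with about 26 N and released; I handed the job in at about 27 s, and the hand-in returned no verdict.

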